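# Clamp a fingerboard with the cam and prick-mark it with the two-stage punch

### The arm

A 6-joint arm with a two-finger parallel gripper is mounted at the origin on the work surface. World frame = base frame: x ahead of the robot, y to its left, z up, the work surface at z = 0. Lengths are in m, angles in degrees, forces in N, time in s.
With the tool pointing down it reaches from about 0.4 to 0.825 m from the base axis. Payload 7 kg.
Tool frame: the origin (TCP) lies at the very end of the fingers, on their centre line; the grasp point (between the pads) lies 19 mm behind it (ctrl.hold_point_z is the distance from the TCP to the grasp point, in m); z points along the fingers, y is the line along which they close (so a half turn about z gives the same grasp; the last joint's range is limited). The gripper opens to 88 mm and grips with 3 to 60 N. Pads are 19 mm wide; open, the fingers measure 130 mm over their backs; the gripper's body (78 mm by 193 mm) begins 47 mm behind the grasp point.
Start: joints at [-55.743, 20.546, 0.682, 0, -70.136, -16.507], TCP at [0.206, -0.643, 0.227] pointing down, gripper open.
Joint ranges: [-176.03, 176.03], [-82.01, 121.73], [-58.28, 71.71], [-173.87, 95.51], [-174.79, -0.11], [-173.66, 173.66]. Speed limits (degrees/s): [136.94, 136.94, 172.46, 180, 180, 180].

### API

Orientations are given as [roll, pitch, yaw] about the fixed x, y, z axes, in that order (R = Rz(yaw) Ry(pitch) Rx(roll)).
In Python, from plant import sensors, viewer, workorder, ctrl gives the robot as it stands.
- The arm moves only by the shell command python3 -m pendant 'ROWS'. ROWS is JSON, a list of rows, each a list of 3 entries, a list of its own where there are three numbers: the opening, from -1 (shut) to 1 (fully open), so that 0 is half open, then the shift along the tool's x, y, z in m, then the turn, a rotation vector about the tool's x, y, z in degrees. A call has 1 to 10 rows; each row is the pose to reach, as a shift and turn from the pose commanded when the call began, along the tool's axes at that moment; what a row does not reach only later rows make up. A row lasts 1/12 s, in which the tool goes at most 41.7 mm and 7.16 degrees, less where a joint would pass 70% of its speed; a pose out of reach is approached as far as the arm can. A call with a gripper value outside its range is refused whole. The fingers move at their own pace and stop on an object; the grip force is fixed at half the most. Time passes only in rows, so rows that repeat a pose let the fingers close. It gives the time, the measured TCP pose, the force, the opening and the grip force at its end, in the units of the state.
- sensors.get_obs(): the state, without advancing time (a new reading comes with each control period).
- viewer.snapshot(name): name is "scene" or "top"; returns the picture (384x512x3 uint8, red, green, blue); there is no depth.
- viewer.camera_params(name): a dict with "fx", "fy", "cx", "cy" (pixels), "extrinsics" (4x4, takes a point from world to camera coordinates). Camera axes: x right, y up, looking along -z (the intrinsics and any distortion apply to the point x, -y, -z); pixel columns grow to the right and rows downward; lengths in m; the calibration is good to about 2 mm. A picture is of the moment at which its call begins. camera_params takes no time and is no camera call.
- workorder.close_job(): hands the job in; it is judged then, once.
The state is a dict: "clock": time; "joint_pos": joint angles; "qvel": joint speeds; "tau": joint torques, N m; "tool_pos": TCP position; "orientation": TCP orientation; "force": force on the tool from outside, world axes, zero at the start; "moment": the same for the moment, N m; "opening": finger opening in m; "gripper_force": force on a finger pad.
Only numpy, scipy, OpenCV 4.12 (cv2) and the standard library are available. Lean on these libraries where they do the work, as an engineer would, in place of code of your own. Each camera call takes 0.05 s, during which the arm holds its last target. There are 200 camera calls.

### The job

Snug the loose fingerboard up against the sprung fence pad of the marking jig by turning the cam lever just far enough: past the gap until the pad has given about 4 mm (1 mm at least), and never more than 7 mm, or the edge is bruised. With the board clamped, press the punch's round wooden plunger straight down through its soft first stop and on to the bottom of the stiffer second stop, hold it there for a moment, then let it spring all the way back up. Leave the board clamped and do not disturb the countersink bit, pickguard and dividers lying around the jig.

Things in the scene. Friction and masses are not known exactly. Their poses are not given: they have to be found in the camera images.
- jig: Marking jig fixed to the bench. Brown wooden bed 250 x 260 x 20 mm; origin on the bench surface (bed spans x -135 to 115, y -130 to 130 mm); z up, x points from the cam side to the fence side. A black C-frame (post 30 mm square at x 85, y 95 mm, 125 mm high) carries the punch head, a black cylinder 48 mm across over x 0, y +75 mm, top 125 mm above the bench.
- cam_pivot (a point): Point on the vertical pivot axis of the cam, at jig x -90, y 0 mm, 80 mm above the bench (the same height as lever_grip).
- lever_grip (a point): Centre of the upright dark wooden handle at the end of the cam lever: a round post 24 mm in diameter, 55 to 105 mm above the bench, 110 mm from the pivot axis; this point is 80 mm above the bench. The lever bar (18 mm wide, 45 to 55 mm above the bench) lies below it and swings over the board.
- cam (a joint): Cam lever angle q, 0 to 1.3 rad, growing counter-clockwise seen from above (handle moves towards jig +x); starts at 0 to 0.1. The handle is at direction -120 degrees + q from the pivot (0 = jig +x, counter-clockwise positive). The caul advances 18 mm per rad. The lever stays where left and can be turned back; about 3 N at the handle turns it, up to 5 N with the pad pressed.
- caul_face (a point): Centre of the working face of the pale pine caul, the 20 x 90 x 22 mm moving jaw driven by the cam; 30 mm above the bench; at cam angle 0 it is at jig x -38 mm and it moves along jig +x.
- board_centre (a point): Centre of the loose dark wenge fingerboard, 50 mm (jig x) x 190 mm (jig y) x 8 mm thick, lying on the bed (its top 28 mm above the bench) between caul and pad; mass about 75 g. It slides on the bed when the caul pushes it.
- pad_face (a point): Centre of the working face of the aluminium fence pad (10 x 110 x 22 mm), 30 mm above the bench, facing the caul. The fence behind it has been set at a different place each time, so at cam angle 0 the distance from caul_face to pad_face exceeds the board's 50 mm by 6 to 14 mm in all: that is the gap to take up.
- pad (a joint): How far the fence pad has been pushed back towards jig +x against its springs, m: 0 when free, 0.012 against the fence block; 1.5 N per mm. It gives only when the board is squeezed: 0.001 to 0.007 is snug, 0.004 ideal.
- plunger_top (a point): Centre of the flat top of the round wooden plunger knob (44 mm in diameter, 22 mm tall; flat part of the top 34 mm across) at jig x 0, y +75 mm; 173 mm above the bench at rest, so 151 mm when fully pressed. It moves straight down.
- plunger (a joint): First-stage travel of the plunger into its steel sleeve, m: 0 up, 0.012 at the soft first stop (knob resting on the sleeve). A soft spring: about 2 N at the start, 5 N at the first stop.
- sleeve (a joint): Second-stage travel of the sleeve, with the plunger, into the punch head, m: 0 up, 0.010 at the second, hard stop. Stiff preloaded spring: starts to move at about 8 N and needs about 13 N at the bottom. Both springs return by themselves when let go.
- countersink: Steel countersink bit, 90 mm long, 18 mm thick, loose on the bench beside the jig; leave alone. Origin under its middle, x along it.
- pickguard: Flat tortoise-coloured celluloid pickguard, about 160 x 60 x 4 mm, loose on the bench beside the jig; leave alone. Origin under its middle, x along it.
- dividers: Pair of brass dividers with steel points lying flat, about 180 x 55 mm, 12 mm high, loose on the bench beside the jig; leave alone. Origin under its middle, x along it.
Things that resemble listed ones, but are neither listed nor needed, are in the scene too. What is meant by the part that bears board_centre is not orange or turquoise, and is the larger of those in its own colour.

How it is judged (in metres and radians):
On the way, in this order (a step that is already met when the one before it is completed fails the run):
1. the cam has taken up the gap and the fence pad has given 1 to 7 mm (value of joint pad between 0.001 and 0.007 m), for 0.3 s.
2. the plunger is through the first stop and down at the second stop (sleeve in by 8 mm or more of its 10) (all of step 1 and value of joint plunger above 0.01 m and value of joint sleeve above 0.008 m), for 0.3 s.
At the end, for the whole second after the job is handed in: The fingerboard lies flat on the bed, at rest, clamped between caul and pad with the pad pushed back 1 to 7 mm; the plunger is back up (within 2 mm) and the sleeve is back up (within 1.5 mm) (all of step 1 and value of joint plunger below 0.002 m and value of joint sleeve below 0.0015 m and linear speed of fingerboard below 0.01 m/s and z of board_centre in the frame of jig below 0.028 m); the robot touches nothing.
It fails at once if the cam is overrun: the pad is pushed back more than 7 mm (value of joint pad above 0.007 m).
It fails at once if the punch is driven into its second stage while the board is not clamped (value of joint sleeve above 0.003 m and value of joint pad below 0.0005 m).
It fails at once if countersink pushed more than 20 mm away (distance of countersink from where it was at the start of the episode above 0.02 m).
It fails at once if pickguard pushed more than 20 mm away (distance of pickguard from where it was at the start of the episode above 0.02 m).
It fails at once if dividers pushed more than 20 mm away (distance of dividers from where it was at the start of the episode above 0.02 m).
It also fails if it takes over 48 s, if anything falls off the work surface, if the arm or the gripper's body presses on something with over 40 N, if the wrist force passes 120 N, or if a joint passes its speed limit or range.

## Working session

There is one attempt and no reset: what is moved stays moved. The work goes in short steps, Python scripts to look and compute and a shell command to move; the robot and the scene stay as the last step left them, time stands still between calls to the robot, and variables do not carry over. Pictures are saved under pics/ and viewed, at most 10 in all, crops included, and the job is handed in when it is done.

```bash
ls; mkdir -p pics; python3 - <<'E'
from plant import sensors, viewer
import cv2
for n in("scene","top"):
    im=viewer.snapshot(n); cv2.imwrite(f"pics/{n}0.png",cv2.cvtColor(im,cv2.COLOR_RGB2BGR))
    print(viewer.camera_params(n))
print(sensors.get_obs())
E
```

```text
pics
{'fx': 473.7650571898849, 'fy': 473.7650571898849, 'cx': 259.33140431827564, 'cy': 194.6254764826077, 'extrinsics': array([[ 0.13062384,  0.99141786,  0.00529452, -0.10199241],
       [-0.75681019,  0.09626063,  0.64650772,  0.35678285],
       [ 0.64044964, -0.08845627,  0.76288908, -1.65332877],
       [ 0.        ,  0.        ,  0.        ,  1.        ]])}
{'fx': 415.5460245710628, 'fy': 415.5460245710628, 'cx': 256.5289358230511, 'cy': 190.68597112957826, 'extrinsics': array([[-0.02550067, -0.99942312,  0.02243065,  0.03423678],
       [ 0.99393974, -0.02294798,  0.10750433, -0.5777781 ],
       [-0.10692758,  0.02503615,  0.99395155, -0.92263331],
       [ 0.        ,  0.        ,  0.        ,  1.        ]])}
{'clock': 0.1, 'joint_pos': array([-5.57415901e+01,  2.05849668e+01,  6.38746196e-01, -1.53411994e-02,
       -7.01362140e+01, -1.65077430e+01]), 'qvel': array([-0.00628516, -0.12081965,  0.21153525,  0.13952418,  0.00872711,
       -0.06607255]), 'tau': array([-2.06550460e-03, -5.84163165e+01,  2.93748361e+01,  7.01521039e+00,
        1.02752171e-02, -6.54137557e-05]), 'tool_pos': array([ 0.20562655, -0.64245823,  0.2257485 ]), 'orientation': array([ 1.79916865e+02, -9.59702579e-03, -1.62254549e+02]), 'force': array([ 0.82885627, -0.0064728 ,  0.19723599]), 'moment': array([0.01514651, 0.0455539 , 0.03113775]), 'gripper_force': 0.0, 'opening': 0.08755780003565687}
```

View pics/scene0.png

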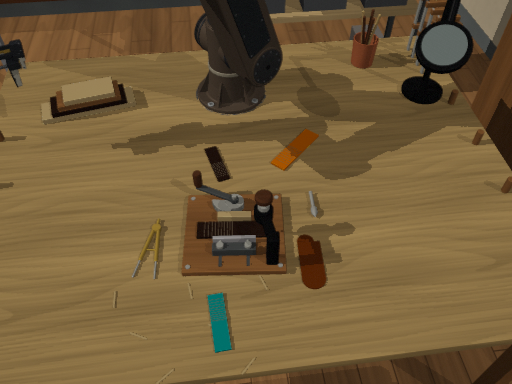

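View pics/top0.png

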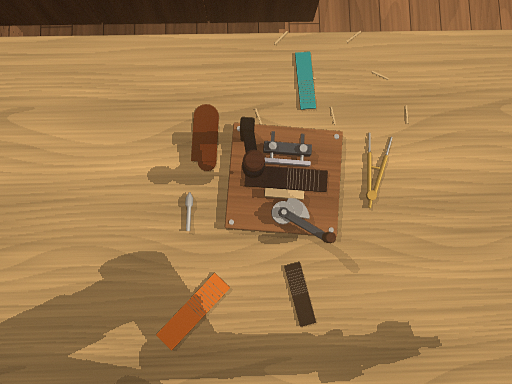

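The board candidates are the dark one in the jig (top 285,178), the small dark one (300,293), the orange one (193,311) and the turquoise one (305,80). I choose the one in the jig because it is the larger of the two dark ones. I'll check that in a close crop.

```bash
cat > h.py <<'E'
import numpy as np, cv2
from plant import viewer
def cam(n):
    p=viewer.camera_params(n); return p, np.array(p["extrinsics"])
def onplane(n,u,v,z):
    p,E=cam(n); d=np.array([(u-p["cx"])/p["fx"],-(v-p["cy"])/p["fy"],-1.])
    R=E[:3,:3]; o=-R.T@E[:3,3]; d=R.T@d; return o+d*(z-o[2])/d[2]
def proj(n,X):
    p,E=cam(n); c=E[:3,:3]@np.asarray(X)+E[:3,3]
    return np.array([p["cx"]+p["fx"]*c[0]/-c[2], p["cy"]+p["fy"]*-c[1]/-c[2]])
E
python3 - <<'E'
import cv2,numpy as np
from h import *
t=cv2.imread("pics/top0.png"); s=cv2.imread("pics/scene0.png")
a=cv2.resize(t[112:252,215:355],None,fx=4,fy=4,interpolation=cv2.INTER_CUBIC)
cv2.imwrite("pics/c_top.png",a)
b=cv2.resize(s[160:290,170:300],None,fx=4,fy=4,interpolation=cv2.INTER_CUBIC)
cv2.imwrite("pics/c_scene.png",b)
for z,q in((.02,[(236,123),(343,131),(341,238),(225,230)]),):
    P=[onplane("top",u,v,z) for u,v in q]; print(np.round(P,3)); print([round(float(np.linalg.norm(P[i]-P[i-1])),3) for i in range(4)])
E
```

```text
[[ 0.741  0.064  0.02 ]
 [ 0.717 -0.188  0.02 ]
 [ 0.466 -0.172  0.02 ]
 [ 0.491  0.095  0.02 ]]
[0.252, 0.254, 0.252, 0.267]
```

View pics/c_top.png

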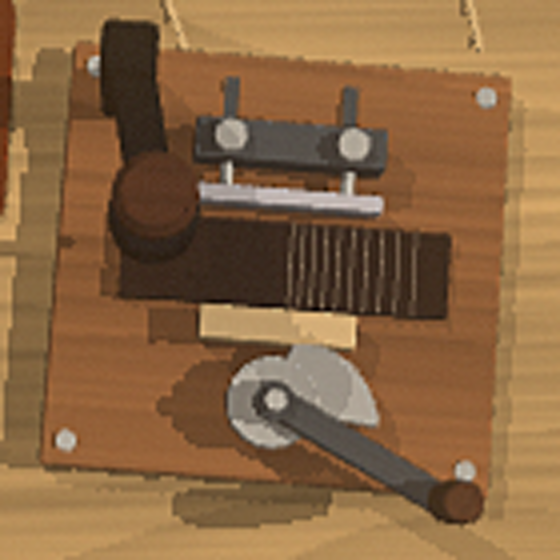

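View pics/c_scene.png

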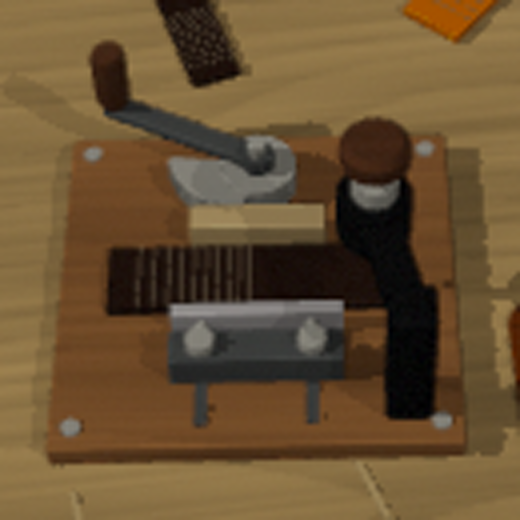

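```bash
python3 - <<'E'
from h import *
import json
T=lambda u,v:("top",u/4+215,v/4+112); S=lambda u,v:("scene",u/4+170,v/4+160)
obs=[(T(76,42),(115,130)),(T(511,78),(115,-130)),(T(42,466),(-135,130)),
(S(75,143),(-135,-130)),(S(444,136),(-135,130)),(S(50,452),(115,-130)),(S(465,446),(115,130))]
def fit(obs):
    A=np.array([o[1] for o in obs])/1e3; B=np.array([onplane(*o[0],.02)[:2] for o in obs])
    a=A-A.mean(0); b=B-B.mean(0); th=np.arctan2((a[:,0]*b[:,1]-a[:,1]*b[:,0]).sum(),(a*b).sum())
    R=np.array([[np.cos(th),-np.sin(th)],[np.sin(th),np.cos(th)]]); t=B.mean(0)-R@A.mean(0)
    print(np.degrees(th),t,np.round((B-A@R.T-t)*1e3,1).tolist()); return th,R,t
fit(obs[:3]);fit(obs[3:]);th,R,t=fit(obs)
json.dump([th,*t],open("jig.json","w"))
def J(p): return R.T@(p[:2]-t)
for nm,px,z in (("plunger",T(157,190),.173),("plungerS",S(375,145),.170),("handle",T(459,497),.105),("handleS",S(106,52),.105),("pivot",T(275,399),.06),
 ("caul top edge",T(200,305),.041),("",T(357,318),.041),("padface l",T(200,203),.041),("r",T(383,214),.041),("board TL",T(200,218),.028),("TR",T(452,236),.028),("BR",T(447,319),.028),("BL",T(118,297),.028),
 ("S pad",S(170,306),.041),("S pad",S(344,301),.041),("S caul",S(190,228),.041),("S caul",S(323,228),.041),("S board far L",S(108,247),.028)):
    p=onplane(*px,z); j=J(p); print(nm,np.round(p,3),np.round(j*1e3,1), "ang",round(float(np.degrees(np.arctan2(j[1],j[0]+.09))),1))
for nm,q in (("plunger",(0,.075)),("pivot",(-.09,0))): print(nm,R@np.array(q)+t)
E
```

```text
-5.697138530030249 [ 0.61499214 -0.04850283] [[0.3, -0.5], [-0.7, 1.4], [0.5, -0.9]]
-5.995591492523152 [ 0.61943464 -0.04370449] [[1.0, 0.8], [-0.0, -1.4], [-1.0, 3.0], [0.1, -2.5]]
-5.893075189066774 [ 0.61747327 -0.04569816] [[-2.6, -2.9], [-2.7, -1.0], [-2.5, -4.2], [2.7, 3.1], [2.2, 0.8], [0.7, 4.9], [2.3, -0.7]]
plunger [0.625 0.027 0.173] [-0.1 72.8] ang 39.0
plungerS [0.626 0.03  0.17 ] [ 0.3 76.3] ang 40.2
handle [ 0.471 -0.129  0.105] [-137.3  -98. ] ang -115.8
handleS [ 0.469 -0.128  0.105] [-139.5  -97.4] ang -116.9
pivot [ 0.527 -0.038  0.06 ] [-90.8  -1.8] ang -113.3
caul top edge [0.582 0.001 0.041] [-39.6  42.9] ang 40.4
 [ 0.573 -0.088  0.041] [-39.9 -46.7] ang -43.0
padface l [ 0.641 -0.001  0.041] [18.9 47.3] ang 23.5
r [ 0.632 -0.105  0.041] [ 21.1 -57.7] ang -27.5
board TL [ 0.635 -0.001  0.028] [12.5 46.3] ang 24.3
TR [ 0.621 -0.147  0.028] [  13.8 -100.4] ang -44.1
BR [ 0.573 -0.142  0.028] [ -34.8 -100.4] ang -61.2
BL [0.59  0.048 0.028] [-37.3  89.9] ang 59.6
S pad [ 0.635 -0.101  0.041] [ 22.6 -53.5] ang -25.4
S pad [0.645 0.009 0.041] [21.5 57.3] ang 27.2
S caul [ 0.574 -0.084  0.041] [-39.7 -42.6] ang -40.3
S caul [0.585 0.003 0.041] [-37.6  44.9] ang 40.6
S board far L [ 0.572 -0.139  0.028] [-35.2 -97.4] ang -60.6
plunger [0.6251737  0.02890548]
pivot [ 0.5279489  -0.03645765]
```

```bash
cat >> h.py <<'E'
import json
from plant import sensors
from scipy.spatial.transform import Rotation as Ro
th,tx,ty=json.load(open("jig.json"))
RJ=np.array([[np.cos(th),-np.sin(th)],[np.sin(th),np.cos(th)]]); tJ=np.array([tx,ty])
def W(x,y): return RJ@np.array([x,y])+tJ
def shift(P,yaw=None):
    o=sensors.get_obs(); R=Ro.from_euler("xyz",o["orientation"],degrees=True)
    s=R.inv().apply(np.array(P)-o["tool_pos"])
    r=np.zeros(3) if yaw is None else (R.inv()*Ro.from_euler("xyz",[180,0,yaw],degrees=True)).as_rotvec(degrees=True)
    print("clock",o["clock"],"pos",np.round(o["tool_pos"],4),np.round(o["orientation"],2),"shift",np.round(s,4),"turn",np.round(r,2))
E
python3 -c "
from h import *
shift((.470,-.1285,.17),-122)"
```

```text
clock 0.1 pos [ 0.2056 -0.6425  0.2257] [ 1.7992e+02 -1.0000e-02 -1.6225e+02] shift [-0.4085  0.4088  0.0563] turn [ 8.000e-02  2.000e-02 -4.025e+01]
```

```bash
python3 -m pendant '[[1,[-0.04,0.04,0.005],[0,0,-4]],[1,[-0.068,0.068,0.01],[0,0,-9]],[1,[-0.096,0.096,0.014],[0,0,-14]],[1,[-0.124,0.124,0.018],[0,0,-20]],[1,[-0.152,0.152,0.022],[0,0,-25]],[1,[-0.18,0.18,0.026],[0,0,-30]],[1,[-0.208,0.208,0.03],[0,0,-35]],[1,[-0.236,0.236,0.034],[0,0,-40]],[1,[-0.262,0.262,0.038],[0,0,-40]],[1,[-0.28,0.28,0.04],[0,0,-40]]]'; python3 -c "
from h import *
shift((.470,-.1285,.17),-122)"
```

```text
clock: 0.93
tool_pos: [0.3876, -0.288, 0.1861]
orientation: [180.0, 0.0, -122.2]
force: [-0.4, -0.3, -0.2]
opening: 0.0878
gripper_force: 0.0
clock 0.9333 pos [ 0.3876 -0.288   0.1861] [ 1.7998e+02  2.0000e-02 -1.2216e+02] shift [-0.1789  0.0151  0.0162] turn [ 0.02  0.02 -0.16]
```

```bash
python3 -m pendant '[[1,[-0.036,0.003,0.003],[0,0,0]],[1,[-0.072,0.006,0.006],[0,0,0]],[1,[-0.108,0.009,0.01],[0,0,0]],[1,[-0.144,0.012,0.014],[0,0,0]],[1,[-0.17,0.014,0.016],[0,0,0]],[1,[-0.176,0.0145,0.016],[0,0,0]],[1,[-0.176,0.0145,0.016],[0,0,0]]]'; python3 - <<'E'
from h import *
shift((.470,-.1285,.063),-122)
ims=[]
for n,c in(("top",(330,238)),("scene",(203,180))):
    im=cv2.cvtColor(viewer.snapshot(n),cv2.COLOR_RGB2BGR); cv2.imwrite(f"pics/{n}1.png",im)
    u,v=c; ims.append(cv2.resize(im[v-50:v+50,u-50:u+50],None,fx=4,fy=4,interpolation=cv2.INTER_CUBIC))
cv2.imwrite("pics/c1.png",np.hstack(ims))
print(proj("top",(.470,-.1285,.105)),proj("top",sensors.get_obs()["tool_pos"]),proj("scene",sensors.get_obs()["tool_pos"]))
E
```

```text
clock: 1.52
tool_pos: [0.4693, -0.1327, 0.1702]
orientation: [180.0, -0.0, -122.1]
force: [-0.2, -0.8, 0.1]
opening: 0.0875
gripper_force: 0.0
clock 1.5167 pos [ 0.4693 -0.1327  0.1702] [ 1.7997e+02 -2.0000e-02 -1.2209e+02] shift [-0.004   0.0016  0.1072] turn [ 0.03 -0.02 -0.09]
[329.47724539 236.63346459] [339.13139155 237.49910265] [191.64591881 155.69551426]
```

View pics/c1.png

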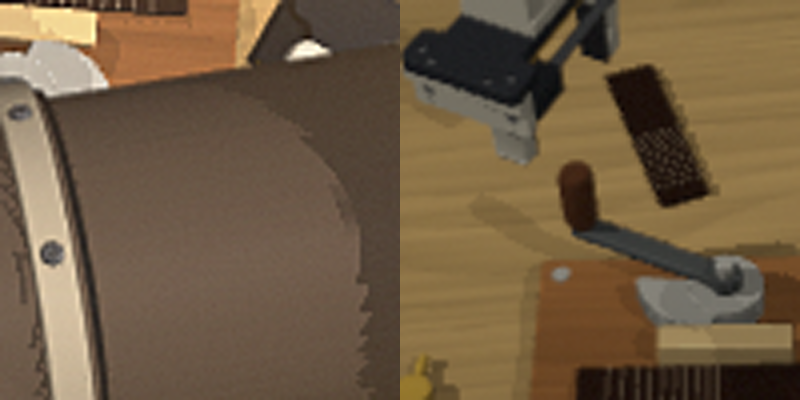

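```bash
python3 -m pendant '[[1,[-0.004,0.002,0.03],[0,0,0]],[1,[-0.004,0.002,0.06],[0,0,0]],[1,[-0.004,0.002,0.09],[0,0,0]],[1,[-0.004,0.002,0.107],[0,0,0]],[1,[-0.004,0.002,0.107],[0,0,0]],[-0.3,[-0.004,0.002,0.107],[0,0,0]],[-0.3,[-0.004,0.002,0.107],[0,0,0]],[-0.3,[-0.004,0.002,0.107],[0,0,0]],[-0.6,[-0.004,0.002,0.107],[0,0,0]],[-0.6,[-0.004,0.002,0.107],[0,0,0]]]';  python3 -m pendant '[[-0.6,[0,0,0],[0,0,0]],[-0.6,[0,0,0],[0,0,0]],[-0.6,[0,0,0],[0,0,0]],[-0.6,[0,0,0],[0,0,0]]]'
```

```text
clock: 2.45
tool_pos: [0.4698, -0.1298, 0.0646]
orientation: [-179.9, 0.1, -122.3]
force: [-0.4, -0.2, 0.7]
opening: 0.0596
gripper_force: 0.0
clock: 2.78
tool_pos: [0.4692, -0.1297, 0.0636]
orientation: [-180.0, 0.0, -122.2]
force: [-0.7, -0.3, -0.4]
opening: 0.0331
gripper_force: 0.0
```

```bash
python3 -m pendant '[[-1,[0,0,0],[0,0,0]],[-1,[0,0,0],[0,0,0]],[-1,[0,0,0],[0,0,0]],[-1,[0,0,0],[0,0,0]],[-1,[0,0,0],[0,0,0]],[-1,[0,0,0],[0,0,0]]]'; python3 - <<'E'
from h import *
p=sensors.get_obs()["tool_pos"][:2]; c=W(-.09,0); d=p-c
j=RJ.T@d; print(c,np.hypot(*d),np.degrees(np.arctan2(j[1],j[0])))
E
```

```text
clock: 3.28
tool_pos: [0.4691, -0.1298, 0.0635]
orientation: [180.0, -0.0, -122.2]
force: [0.9, 0.4, -0.2]
opening: 0.0233
gripper_force: 30.0
[ 0.5279489  -0.03645765] 0.11027825657055128 -116.32861500862236
```

```bash
cat >> h.py <<'E'
def arc(ds):
    o=sensors.get_obs(); R=Ro.from_euler("xyz",o["orientation"],degrees=True)
    d=np.r_[o["tool_pos"][:2]-W(-.09,0),0]; j=RJ.T@d[:2]
    print("q deg",120+np.degrees(np.arctan2(j[1],j[0])),"r",np.hypot(*j), "f",np.round(o["force"],1))
    for a in ds: print(a,np.round(R.inv().apply(Ro.from_euler("z",a,degrees=True).apply(d)-d),4).tolist())
E
python3 -c "
from h import *
arc([2.5,5,7.5,10,12.5,15,17.5,20,22.5])"
```

```text
q deg 3.6713849913776357 r 0.11027825657055126 f [ 0.9  0.4 -0.2]
2.5 [-0.0001, -0.0048, -0.0]
5 [-0.0004, -0.0096, -0.0]
7.5 [-0.001, -0.0144, -0.0]
10 [-0.0017, -0.0191, -0.0]
12.5 [-0.0026, -0.0239, -0.0]
15 [-0.0038, -0.0285, -0.0]
17.5 [-0.0051, -0.0332, -0.0]
20 [-0.0067, -0.0377, -0.0]
22.5 [-0.0084, -0.0422, -0.0]
```

```bash
python3 -m pendant '[[-1,[-0.0001,-0.0048,0],[0,0,-2.5]],[-1,[-0.0004,-0.0096,0],[0,0,-5]],[-1,[-0.001,-0.0144,0],[0,0,-7.5]],[-1,[-0.0017,-0.0191,0],[0,0,-10]],[-1,[-0.0026,-0.0239,0],[0,0,-12.5]],[-1,[-0.0038,-0.0285,0],[0,0,-15]],[-1,[-0.0051,-0.0332,0],[0,0,-17.5]],[-1,[-0.0067,-0.0377,0],[0,0,-20]],[-1,[-0.0084,-0.0422,0],[0,0,-22.5]],[-1,[-0.0084,-0.0422,0],[0,0,-22.5]]]'; python3 - <<'E'
from h import *
arc([2.5,5,7.5,10,12.5,15,17.5,20,22.5])
for n in ("top","scene"): cv2.imwrite(f"pics/{n}2.png",cv2.cvtColor(viewer.snapshot(n),cv2.COLOR_RGB2BGR))
t=cv2.imread("pics/top2.png"); s=cv2.imread("pics/scene2.png")
cv2.imwrite("pics/c2.png",np.hstack([cv2.resize(t[130:230,235:335],None,fx=4,fy=4,interpolation=cv2.INTER_CUBIC),cv2.resize(s[180:280,185:285],None,fx=4,fy=4,interpolation=cv2.INTER_CUBIC)]))
E
```

```text
clock: 4.12
tool_pos: [0.5099, -0.145, 0.0635]
orientation: [-180.0, 0.0, -99.6]
force: [0.1, 2.7, 0.8]
opening: 0.0235
gripper_force: 30.0
q deg 26.45419978098215 r 0.11007455497989448 f [0.1 2.7 0.8]
2.5 [-0.0001, -0.0048, 0.0]
5 [-0.0004, -0.0096, 0.0]
7.5 [-0.001, -0.0144, 0.0]
10 [-0.0017, -0.0191, 0.0]
12.5 [-0.0027, -0.0238, 0.0]
15 [-0.0038, -0.0285, 0.0]
17.5 [-0.0052, -0.0331, 0.0]
20 [-0.0068, -0.0376, 0.0]
22.5 [-0.0085, -0.0421, 0.0]
```

View pics/c2.png

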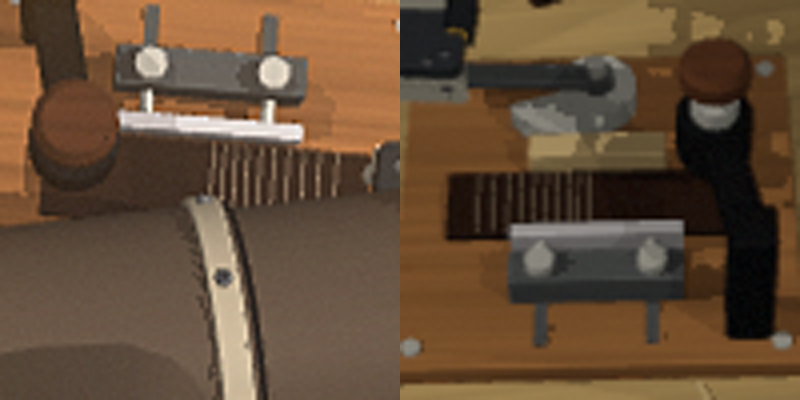

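```bash
cat >> h.py <<'E'
def strip(f):
    im=cv2.imread(f).astype(float) if isinstance(f,str) else f[:,:,::-1].astype(float)
    b=im[150:172,277:298,0]; out=[]
    w=np.clip(b-110,0,None); r=np.arange(150,172)[:,None]
    return (w*r).sum()/w.sum(), b.mean(1).round().astype(int)
E
python3 -c "
from h import *
for k in (0,2): print(strip(f'pics/top{k}.png'))
for u,v in ((245,210.5),(268.5,210.5)): pass
print(proj('top',np.r_[W(.021,0),.041])-proj('top',np.r_[W(.025,0),.041]))
"
```

```text
(np.float64(160.83861615771164), array([ 72,  74,  57,  37,  34,  40,  44,  43,  43, 120, 177, 175, 170,
       113,  60,  43,  43,  41,  35,  36,  36,  37]))
(np.float64(160.84732195409063), array([ 90,  92,  71,  46,  44,  50,  56,  54,  54, 149, 217, 214, 208,
       140,  75,  47,  42,  42,  44,  45,  45,  45]))
[-0.12156596  1.71832202]
```

The pad strip (top row 160.84) hasn't moved yet, so I'll continue in small steps. The measure moves -0.43 px per mm.

```bash
python3 -m pendant '[[-1,[-0.0001,-0.0048,0],[0,0,-2.5]],[-1,[-0.0004,-0.0096,0],[0,0,-5]],[-1,[-0.001,-0.0144,0],[0,0,-7.5]],[-1,[-0.001,-0.0144,0],[0,0,-7.5]],[-1,[-0.001,-0.0144,0],[0,0,-7.5]]]'; python3 - <<'E'
from h import *
arc([2.5,5,7.5,10])
im=viewer.snapshot("top"); print(strip(im)); cv2.imwrite("pics/top3.png",im[:,:,::-1])
E
```

```text
clock: 4.63
tool_pos: [0.5238, -0.1464, 0.0636]
orientation: [-180.0, 0.0, -92.4]
force: [-0.2, 3.9, -0.1]
opening: 0.0231
gripper_force: 30.0
q deg 33.74820179526829 r 0.11000725975532111 f [-0.2  3.9 -0.1]
2.5 [-0.0001, -0.0048, 0.0]
5 [-0.0005, -0.0096, 0.0]
7.5 [-0.001, -0.0144, 0.0]
10 [-0.0017, -0.0191, 0.0]
(np.float64(160.8395408760834), array([ 90,  92,  72,  47,  45,  50,  56,  53,  65, 167, 216, 215, 200,
       122,  57,  41,  43,  44,  67,  71,  72,  74]))
```

```bash
cat >> h.py <<'E'
def strip(f):
    im=cv2.imread(f).astype(float) if isinstance(f,str) else f[:,:,::-1].astype(float)
    b=im[155:168,277:298,0].mean(1); b=b/b.max(); w=np.clip(b-.4,0,None); r=np.arange(155,168)
    return (w*r).sum()/w.sum(), b.round(2)
E
python3 -c "
from h import *
for k in (0,2,3): print(strip(f'pics/top{k}.png'))"
```

```text
(np.float64(160.94857482185273), array([0.22, 0.25, 0.24, 0.24, 0.67, 1.  , 0.99, 0.96, 0.64, 0.34, 0.24,
       0.24, 0.23]))
(np.float64(160.94648539195836), array([0.23, 0.26, 0.25, 0.25, 0.69, 1.  , 0.99, 0.96, 0.64, 0.35, 0.22,
       0.19, 0.2 ]))
(np.float64(160.78414741152386), array([0.23, 0.26, 0.25, 0.3 , 0.77, 1.  , 1.  , 0.93, 0.57, 0.26, 0.19,
       0.2 , 0.2 ]))
```

```bash
python3 -m pendant '[[-1,[-0.0001,-0.0048,0],[0,0,-2.5]],[-1,[-0.0005,-0.0096,0],[0,0,-5]],[-1,[-0.001,-0.0144,0],[0,0,-7.5]],[-1,[-0.0017,-0.0191,0],[0,0,-10]],[-1,[-0.0017,-0.0191,0],[0,0,-10]],[-1,[-0.0017,-0.0191,0],[0,0,-10]]]'; python3 - <<'E'
from h import *
arc([])
im=viewer.snapshot("top"); print((160.947-strip(im)[0])/.43); cv2.imwrite("pics/top4.png",im[:,:,::-1])
E
```

```text
clock: 5.18
tool_pos: [0.5426, -0.1453, 0.0635]
orientation: [180.0, 0.0, -82.3]
force: [-1.5, 5.6, 2.1]
opening: 0.0234
gripper_force: 30.0
q deg 43.53712732054669 r 0.10982950667589245 f [-1.5  5.6  2.1]
-1.3631243376693853
```

```bash
python3 - <<'E'
from h import *
t=cv2.imread("pics/top4.png"); print(strip("pics/top4.png"))
for k in (2,3,4): print(cv2.imread(f"pics/top{k}.png")[146:172,285:295,0].mean(1).astype(int))
cv2.imwrite("pics/c4.png",cv2.resize(t[130:230,235:335],None,fx=5,fy=5,interpolation=cv2.INTER_CUBIC))
E
```

```text
(np.float64(161.53314346519784), array([0.78, 0.79, 0.84, 0.85, 0.87, 0.91, 0.95, 0.93, 0.96, 0.97, 0.99,
       1.  , 1.  ]))
[ 93  94  91  89  93  98  81  47  42  49  52  54  40 132 219 215 224 148
  82  48  45  46  48  49  49  49]
[ 93  94  90  89  94  98  82  48  43  49  51  55  36 166 218 213 225 126
  57  44  45  49  84  83  89  91]
[ 93  93  90  89  93  96  79  72  68  79  83  92  95 100 106 110 112 119
 122 125 127 128 131 134 119  97]
```

View pics/c4.png

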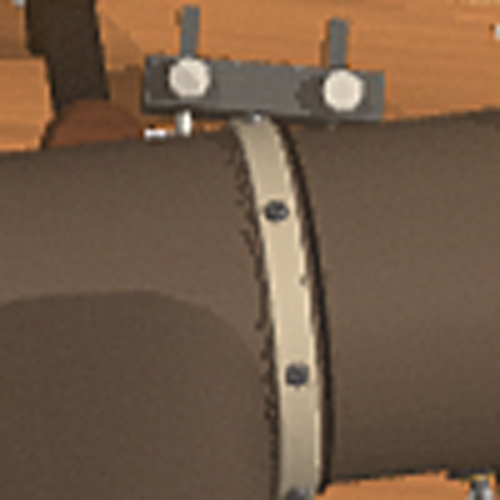

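```bash
python3 -m pendant '[[-0.4,[0,0,0],[0,0,0]],[0,[0,0,0],[0,0,0]],[0,[0,0,0],[0,0,0]],[0,[0,0,0],[0,0,0]],[0,[0,0,0],[0,0,0]],[0,[0,0,-0.03],[0,0,0]],[0,[0,0,-0.065],[0,0,0]],[0,[0,0,-0.1],[0,0,0]],[0,[0,0,-0.135],[0,0,0]],[0,[0,0,-0.16],[0,0,0]]]'; python3 - <<'E'
from h import *
shift((.41,-.25,.23))
E
```

```text
clock: 6.07
tool_pos: [0.5435, -0.1461, 0.2271]
orientation: [-179.8, -0.1, -82.3]
force: [-0.1, -1.0, 1.2]
opening: 0.0435
gripper_force: 0.0
clock 6.0667 pos [ 0.5435 -0.1461  0.2271] [-1.7983e+02 -6.0000e-02 -8.2260e+01] shift [ 0.085   0.1463 -0.0033] turn [0. 0. 0.]
```

Back the arm off so that the top camera can see the pad.

```bash
python3 -m pendant '[[-0.5,[0.02,0.035,0],[0,0,0]],[-1,[0.04,0.07,0],[0,0,0]],[-1,[0.06,0.105,0],[0,0,0]],[-1,[0.08,0.14,0],[0,0,0]],[-1,[0.08,0.14,0],[0,0,0]],[-1,[0.08,0.14,0],[0,0,0]]]'; python3 - <<'E'
from h import *
im=viewer.snapshot("top"); print((160.947-strip(im)[0])/.43,strip(im)); cv2.imwrite("pics/top5.png",im[:,:,::-1])
im=viewer.snapshot("scene");cv2.imwrite("pics/scene5.png",im[:,:,::-1])
print(strip("pics/top2.png"))
p=W(0,.075);shift((*p,.23))
t=cv2.imread("pics/top5.png"); s=cv2.imread("pics/scene5.png")
cv2.imwrite("pics/c5.png",np.hstack([cv2.resize(t[130:230,235:335],None,fx=4,fy=4,interpolation=cv2.INTER_CUBIC),cv2.resize(s[180:280,185:285],None,fx=4,fy=4,interpolation=cv2.INTER_CUBIC)]))
E
```

```text
clock: 6.57
tool_pos: [0.4134, -0.2449, 0.2241]
orientation: [-179.9, -0.0, -82.4]
force: [1.1, -0.5, 0.5]
opening: 0.009
gripper_force: 0.0
3.5292729002876277 (np.float64(159.42941265287632), array([0.22, 0.2 , 0.44, 0.92, 0.99, 1.  , 0.83, 0.43, 0.2 , 0.19, 0.2 ,
       0.2 , 0.21]))
(np.float64(160.94648539195836), array([0.23, 0.26, 0.25, 0.25, 0.69, 1.  , 0.99, 0.96, 0.64, 0.35, 0.22,
       0.19, 0.2 ]))
clock 6.6667 pos [ 0.4152 -0.244   0.2238] [-1.7996e+02 -2.0000e-02 -8.2300e+01] shift [-0.2423 -0.2446 -0.0061] turn [0. 0. 0.]
```

View pics/c5.png

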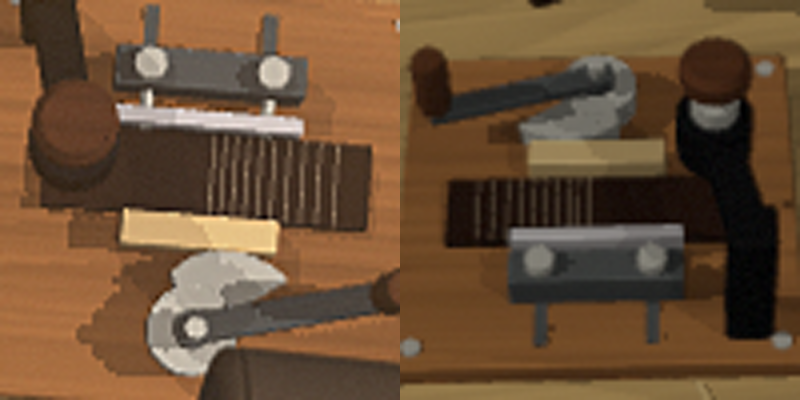

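The pad has given about 3.5 mm, by both the image and the cam angle, and the lever stayed put. Next I go over the plunger with the fingers shut.

```bash
python3 -m pendant '[[-1,[-0.015,-0.015,-0.006],[0,0,0]],[-1,[-0.042,-0.042,-0.006],[0,0,0]],[-1,[-0.07,-0.07,-0.006],[0,0,0]],[-1,[-0.098,-0.098,-0.006],[0,0,0]],[-1,[-0.126,-0.126,-0.006],[0,0,0]],[-1,[-0.154,-0.155,-0.006],[0,0,0]],[-1,[-0.182,-0.184,-0.006],[0,0,0]],[-1,[-0.21,-0.212,-0.006],[0,0,0]],[-1,[-0.232,-0.235,-0.006],[0,0,0]],[-1,[-0.242,-0.245,-0.006],[0,0,0]]]';python3 -m pendant '[[-1,[0,0,0.015],[0,0,0]],[-1,[0,0,0.03],[0,0,0]],[-1,[0,0,0.04],[0,0,0]],[-1,[0,0,0.04],[0,0,0]]]'; python3 - <<'E'
from h import *
p=W(0,.075);shift((*p,.175))
s=viewer.snapshot("scene")[:,:,::-1]; t=viewer.snapshot("top")[:,:,::-1]
cv2.imwrite("pics/c6.png",np.hstack([cv2.resize(s[150:230,220:300],None,fx=5,fy=5,interpolation=cv2.INTER_CUBIC),cv2.resize(t[120:200,215:295],None,fx=5,fy=5,interpolation=cv2.INTER_CUBIC)]))
E
```

```text
clock: 7.5
tool_pos: [0.6276, 0.0336, 0.2281]
orientation: [179.9, -0.0, -82.0]
force: [-0.6, -0.2, 0.3]
opening: 0.0004
gripper_force: 0.0
clock: 7.83
tool_pos: [0.6238, 0.0294, 0.1865]
orientation: [179.7, -0.0, -82.2]
force: [-1.2, 1.0, -1.1]
opening: 0.0006
gripper_force: 0.0
clock 7.8333 pos [0.6238 0.0294 0.1865] [ 1.7973e+02 -2.0000e-02 -8.2210e+01] shift [ 0.0007 -0.0014  0.0115] turn [0. 0. 0.]
```

View pics/c6.png

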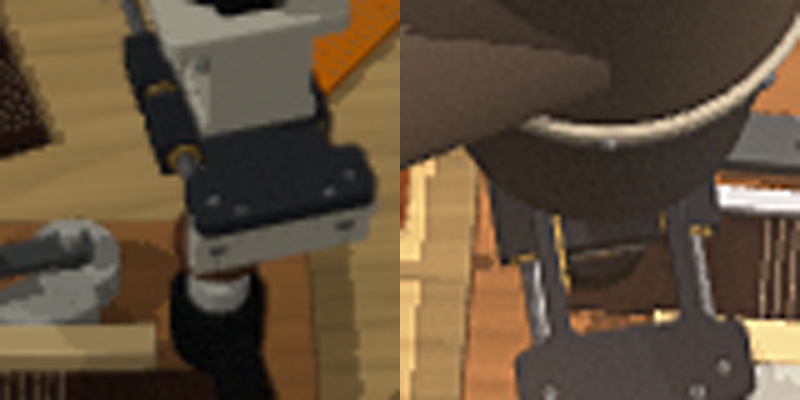

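```bash
python3 -m pendant '[[-1,[0.001,-0.001,0.006],[0,0,0]],[-1,[0.001,-0.001,0.012],[0,0,0]],[-1,[0.001,-0.001,0.016],[0,0,0]],[-1,[0.001,-0.001,0.02],[0,0,0]],[-1,[0.001,-0.001,0.02],[0,0,0]],[-1,[0.001,-0.001,0.02],[0,0,0]]]'
```

```text
clock: 8.43
tool_pos: [0.6262, 0.028, 0.1698]
orientation: [-180.0, -0.0, -82.2]
force: [-0.9, -0.5, 3.1]
opening: 0.0005
gripper_force: 1.3
```

```bash
python3 -m pendant '[[-1,[0,0,0.003],[0,0,0]],[-1,[0,0,0.006],[0,0,0]],[-1,[0,0,0.009],[0,0,0]],[-1,[0,0,0.011],[0,0,0]],[-1,[0,0,0.012],[0,0,0]],[-1,[0,0,0.012],[0,0,0]],[-1,[0,0,0.012],[0,0,0]]]'; python3 -c "
from h import *
p=W(0,.075);shift((*p,.151))"
```

```text
clock: 9.02
tool_pos: [0.6264, 0.028, 0.1584]
orientation: [-180.0, -0.0, -82.2]
force: [-3.4, 0.5, 10.0]
opening: 0.0004
gripper_force: 4.9
clock 9.0167 pos [0.6264 0.028  0.1584] [-1.7995e+02 -2.0000e-02 -8.2230e+01] shift [-0.0011  0.0011  0.0074] turn [0. 0. 0.]
```

```bash
python3 -m pendant '[[-1,[0,0,0.003],[0,0,0]],[-1,[0,0,0.005],[0,0,0]],[-1,[0,0,0.0065],[0,0,0]],[-1,[0,0,0.007],[0,0,0]],[-1,[0,0,0.007],[0,0,0]],[-1,[0,0,0.007],[0,0,0]]]'
```

```text
clock: 9.52
tool_pos: [0.6265, 0.028, 0.152]
orientation: [-179.9, -0.0, -82.2]
force: [-3.4, 0.1, 12.1]
opening: 0.0003
gripper_force: 6.5
```

Push on slightly until the force steps up at the hard stop, then hold.

```bash
python3 -m pendant '[[-1,[0,0,0.001],[0,0,0]],[-1,[0,0,0.002],[0,0,0]],[-1,[0,0,0.002],[0,0,0]],[-1,[0,0,0.002],[0,0,0]],[-1,[0,0,0.002],[0,0,0]],[-1,[0,0,0.002],[0,0,0]],[-1,[0,0,0.002],[0,0,0]],[-1,[0,0,0.002],[0,0,0]],[-1,[0,0,0.002],[0,0,0]],[-1,[0,0,0.002],[0,0,0]]]'
```

```text
clock: 10.35
tool_pos: [0.6266, 0.028, 0.1511]
orientation: [-179.9, -0.0, -82.2]
force: [-6.7, -0.1, 19.0]
opening: 0.0005
gripper_force: 9.7
```

The force jumped to 19 N at z 0.151, which is the hard stop, and it was held there. Now I lift off and back away.

```bash
python3 -m pendant '[[-1,[0,0,0.001],[0,0,0]],[-1,[0,0,-0.006],[0,0,0]],[-1,[0,0,-0.014],[0,0,0]],[-1,[0,0,-0.025],[0,0,0]],[-1,[0,0,-0.05],[0,0,0]],[-1,[0,0,-0.08],[0,0,0]],[-1,[0.035,0.02,-0.08],[0,0,0]],[-1,[0.07,0.05,-0.08],[0,0,0]],[-1,[0.1,0.08,-0.08],[0,0,0]],[-1,[0.13,0.11,-0.08],[0,0,0]]]';python3 -m pendant '[[-1,[0.03,0.03,0],[0,0,0]],[-1,[0.06,0.06,0],[0,0,0]],[-1,[0.09,0.09,0],[0,0,0]],[-1,[0.12,0.12,0],[0,0,0]],[-1,[0.12,0.12,0],[0,0,0]],[-1,[0.12,0.12,0],[0,0,0]],[-1,[0.12,0.12,0],[0,0,0]]]'; python3 - <<'E'
from h import *
t=viewer.snapshot("top"); s=viewer.snapshot("scene")[:,:,::-1]; print((160.947-strip(t)[0])/.43,strip(t)); t=t[:,:,::-1]
a=cv2.imread("pics/scene5.png"); print("knob diff vs before", np.abs(a[188:212,254:274].astype(int)-s[188:212,254:274]).mean())
cv2.imwrite("pics/c7.png",np.hstack([cv2.resize(t[130:230,235:335],None,fx=4,fy=4,interpolation=cv2.INTER_CUBIC),cv2.resize(s[180:280,185:285],None,fx=4,fy=4,interpolation=cv2.INTER_CUBIC)]))
E
```

```text
clock: 11.18
tool_pos: [0.537, -0.1117, 0.228]
orientation: [180.0, 0.0, -82.2]
force: [0.5, -1.0, 0.6]
opening: 0.0006
gripper_force: 0.0
clock: 11.77
tool_pos: [0.4356, -0.246, 0.2285]
orientation: [-180.0, 0.0, -82.3]
force: [0.3, -0.8, -0.0]
opening: 0.0005
gripper_force: 0.0
3.5082286016928546 (np.float64(159.43846170127208), array([0.22, 0.21, 0.44, 0.92, 0.99, 1.  , 0.83, 0.43, 0.21, 0.19, 0.2 ,
       0.2 , 0.21]))
knob diff vs before 1.2479166666666666
```

View pics/c7.png

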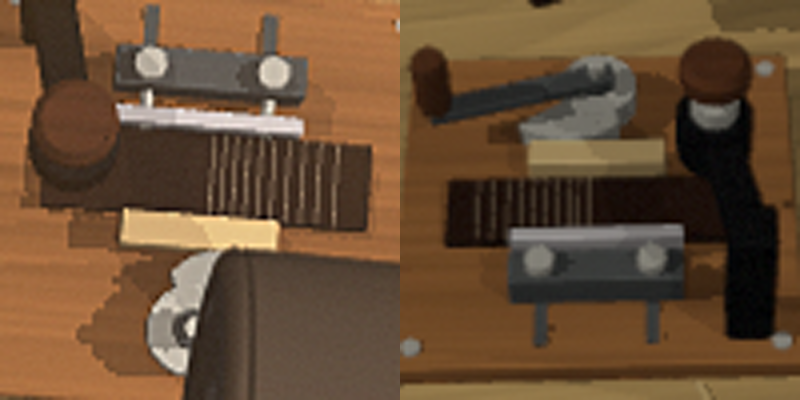

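The pad still stands at about 3.5 mm, the knob is fully back up (scene crop 715,70, same as before), and the arm is clear of everything.

```bash
python3 -c "
from plant import workorder
print(workorder.close_job())"
```

```text
the job is handed in; nothing more can be done
None
```

The job is handed in (the call returned no verdict): the board is clamped with the pad given about 3.5 mm, the plunger went to its hard stop at 19 N, was held there and sprang fully back up, and the arm ended clear of everything.

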